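# Crossbar through the two boss heads of a support stand

### The arm

A 6-joint arm with a two-finger parallel gripper is mounted at the origin on the work surface. World frame = base frame: x ahead of the robot, y to its left, z up, the work surface at z = 0. Lengths are in mm, angles in rad, forces in N, time in s.
With the tool pointing down it reaches from about 300 to 875 mm from the base axis. Payload 4.2 kg.
Tool frame: the origin (TCP) lies at the very end of the fingers, on their centre line; the grasp point (between the pads) lies 19 mm behind it; z points along the fingers, y is the direction in which the jaws open and shut (so a half turn about z gives the same grasp; the last joint's range is limited). The gripper opens to 85 mm and grips with 20 to 120 N. Pads are 22 mm wide; open, the fingers measure 114 mm over their backs; the gripper's body (76 mm by 85 mm) begins 54 mm behind the grasp point. The pads swing forward as they close: fully open they stand 13 mm farther back than shut.
Start: joints at [1.153, 0.32, 1.565, -0, 1.257, -0.02], TCP at [222.753, 530.116, 231.338] pointing down, gripper open.
Joint ranges: [-3.11, 3.11], [-0.84, 2.01], [0.21, 2.61], [-1.34, 4.49], [0.05, 2.63], [-2.56, 2.56]. Speed limits (rad/s): [2.57, 2.57, 3.14, 3.14, 3.14, 3.14].

### API

Orientations are given as a unit quaternion [w, x, y, z].
In Python, from station import bot, vision gives the robot as it stands. The module is installed in compiled form; this text tells all that it offers.
- The arm moves only by the tool play_rows, never from a script. Its argument "moves" is a list of rows, each a list of 3 entries, a list of its own where there are three numbers: the shift along the world's x, y, z in mm, then the turn, a rotation vector about the world's x, y, z in rad, then the finger opening in mm, from 0 to 85.4. A call has 1 to 10 rows; each row shifts and turns the pose as measured when the row begins; what a row does not reach is not made up. A row lasts 1/10 s, in which the tool goes at most 50 mm and 8.59 degrees, less where a joint would pass 70% of its speed; a pose out of reach is approached as far as the arm can. A call with a gripper value outside its range is refused whole. The fingers move at their own pace and stop on an object; "grip_force" is the grip in N (left out, the last holds). Time passes only in rows, so rows that do not move let the fingers close. It gives the time, the measured TCP pose, the force and the opening at its end, in the units of the state.
- bot.get_obs(): the state, without advancing time (a new reading comes with each control period).
- vision.grab_frame(name): name is "scene" or "top" or "wrist"; returns a dict with "image" (420x560x3 uint8, red, green, blue), "fx", "fy", "cx", "cy" (pixels), "R" (3x3) and "t" (3): a world point X has camera coordinates R X + t. Camera axes: x right, y down, z forward; pixel columns grow to the right and rows downward; lengths in mm; the calibration is good to about 2 mm. A picture is of the moment at which its call begins. There is no depth.
- bot.hand_in(): hands the job in, once; it reports no verdict.
The state is a dict: "clock": time; "qpos": joint angles; "qd": joint speeds; "joint_efforts": joint torques, N m; "tool_pos": TCP position; "tcp_rot": TCP orientation; "ft_force": force on the tool from outside, world axes, zero at the start; "wrist_torque": the same for the moment, N m; "width": finger opening in mm.
Only numpy, scipy, OpenCV 4.12 (cv2) and the standard library are available. Lean on these libraries where they do the work, as an engineer would, in place of code of your own. Each camera call takes 0.05 s, during which the arm holds its last target.

### The job

Take the long metal rod from the rod rest and thread it through the two boss heads on the two-post stand, first one and then the other, until its leading end sticks out about a thumb's width past the second. Finish still gripping it there, steady and loose in both bores without straining against them, so that a colleague can tighten the thumbscrews: do not let go. Leave the short rod and the other things on the bench where they are.

Things in the scene. Friction and masses are not known exactly. Their poses are not given: they have to be found in the camera images.
- crossbar_mid (a point): The long rod: plain round aluminium, 12 mm diameter, 300 mm long, both ends alike with a 3 mm taper to 8.4 mm; 0.08 to 0.13 kg. This point is its centre, on its axis; its y axis runs along the rod (the rod may turn about y). It starts lying level in one of the rest's two places, its axis 55 mm above the bench; either place may hold it.
- crossbar_end_a (a point): Centre of the long rod's end face at -150 mm along its y axis.
- crossbar_end_b (a point): Centre of the long rod's end face at +150 mm along its y axis.
- short_rod_mid (a point): Centre of the short rod: same metal and diameter (12 mm) but 160 mm long, too short for the job; it lies in the rest's other place, parallel to the long one, and is to be left there. Its y axis runs along it.
- rest: Rod rest of grey plastic, fixed, 150 x 140 mm; origin on the bench under its centre. Two rails 10 mm thick, up to 60 mm high, at y = -55 and +55 mm; their open V notches at x = -40 and +40 mm carry the two rods, which lie along its y with their axes 55 mm above the bench, each centred within 12 mm of y = 0. So the long rod overhangs the rails by 78 to 102 mm at either end.
- stand: Two-post stand, fixed: dark steel base 150 (x) x 240 (y) x 16 mm high, centred 20 mm along +x from the origin, which is on the bench straight below the bores' common axis, half-way between them. Two steel uprights, 12 mm thick, 286 mm high, at x = +27, y = -60 and +60 mm, each carry a boss head, both at the same height. The bores' axis is level, along the stand's y.
- bore_right (a point): Middle of the bore of the boss head at y = -60 mm of the stand (robot's right), 130 to 190 mm above the bench. Bore: 16 mm diameter, 28 mm long, along the stand's y, 2 mm chamfers; mouths 14 mm either side of this point. The grey head round it is 30 (x) x 28 (y) x 32 mm high, clamped to its upright behind (+x); a thumbscrew stands out 29 mm in front (-x), level with the bore and clear of it.
- bore_left (a point): Middle of the bore of the other boss head, at y = +60 mm of the stand (on the robot's left): the same in all respects, in line with the first and 120 mm from it along the stand's y axis.
- jar: Closed glass specimen jar, 64 mm diameter, 85 mm high; origin under its centre. Bystander, not to be moved.
- beaker: Open glass beaker, 72 mm diameter, 90 mm high; origin under its centre. Bystander, not to be moved.
- tube_rack: Yellow tube rack 70 x 200 mm, 94 mm high with its capped tubes, long side along its y axis; origin under its centre. Bystander, not to be moved.

How it is judged (in metres and radians):
On the way, in this order (a step that is already met when the one before it is completed fails the run):
1. the long rod is lifted off the rest in the gripper (height (world z) of crossbar_mid above 0.085 m and contact force between the fingers and crossbar above 2 N), for 0.1 s.
2. the held rod passes through one boss head (contact force between the fingers and crossbar above 2 N and ((x of bore_right in the frame of crossbar_mid between -0.0045 and 0.0045 m and z of bore_right in the frame of crossbar_mid between -0.0045 and 0.0045 m and y of bore_right in the frame of crossbar_mid between -0.145 and 0.145 m) or (x of bore_left in the frame of crossbar_mid between -0.0045 and 0.0045 m and z of bore_left in the frame of crossbar_mid between -0.0045 and 0.0045 m and y of bore_left in the frame of crossbar_mid between -0.145 and 0.145 m))), for 0.1 s.
At the end, for the whole second after the job is handed in: The long rod is through both bores (axis within 4.5 mm of each bore's middle), its ends at least 8 mm past the boss heads' outer faces; still gripped (over 2 N), at rest (under 20 mm/s, 0.2 rad/s), and bearing on each boss head with less than 20 N (x of bore_right in the frame of crossbar_mid between -0.0045 and 0.0045 m and z of bore_right in the frame of crossbar_mid between -0.0045 and 0.0045 m and y of bore_right in the frame of crossbar_mid between -0.128 and 0.128 m and x of bore_left in the frame of crossbar_mid between -0.0045 and 0.0045 m and z of bore_left in the frame of crossbar_mid between -0.0045 and 0.0045 m and y of bore_left in the frame of crossbar_mid between -0.128 and 0.128 m and contact force between the fingers and crossbar above 2 N and contact force between crossbar and boss_right below 20 N and contact force between crossbar and boss_left below 20 N and linear speed of crossbar below 0.02 m/s and angular speed of crossbar below 0.2 rad/s); the arm keeps its last pose, push and grip.
It fails at once if the short rod is moved in or out of its place by more than 20 mm (distance of short_rod_mid from where it was at the start of the episode above 0.02 m).
It fails at once if the jar, the beaker or the tube rack is pushed by more than 20 mm (distance of any of jar, beaker, tube_rack from where it was at the start of the episode above 0.02 m).
It fails at once if the rod is rammed against a boss head with more than 60 N (contact force between crossbar and boss_right above 60 N or contact force between crossbar and boss_left above 60 N).
It also fails if it takes over 40 s, if anything falls off the work surface, if the arm or the gripper's body presses on something with over 40 N, if the wrist force passes 120 N, or if a joint passes its speed limit or range.

## Working session

There is one attempt and no reset: what is moved stays moved. The work goes in short steps, Python scripts to look and compute and a tool call to move; the robot and the scene stay as the last step left them, time stands still between calls to the robot, and variables do not carry over. Pictures are saved under pics/ and viewed, and the job is handed in when it is done.

Besides the shell and the picture viewer there is one more tool, called after ">>>" as name(argument=value, ...) on one line, values as JSON. play_rows: Moves the arm, as the interface text tells. Its arguments: {"type":"object","properties":{"moves":{"type":"array","items":{"type":"array"}},"grip_force":{"type":"number"}},"required":["moves"]}

```bash
mkdir -p pics; cat > h.py <<'E'
import numpy as np, cv2, sys
from station import bot, vision
def snap(n,fn=None):
    f=vision.grab_frame(n)
    if fn: cv2.imwrite('pics/'+fn,cv2.cvtColor(f['image'],cv2.COLOR_RGB2BGR))
    return f
def ray(f,u,v):
    R=np.array(f['R']);t=np.array(f['t'])
    c=-R.T@t; d=R.T@np.array([(u-f['cx'])/f['fx'],(v-f['cy'])/f['fy'],1.]); return c,d/np.linalg.norm(d)
def onz(f,u,v,z):
    c,d=ray(f,u,v); return c+d*(z-c[2])/d[2]
def proj(f,X):
    p=np.array(f['R'])@np.array(X)+np.array(f['t']); return f['fx']*p[0]/p[2]+f['cx'],f['fy']*p[1]/p[2]+f['cy']
def tri(rs):
    A=np.zeros((3,3));b=np.zeros(3)
    for c,d in rs:
        P=np.eye(3)-np.outer(d,d);A+=P;b+=P@c
    X=np.linalg.solve(A,b)
    return X,[np.linalg.norm((np.eye(3)-np.outer(d,d))@(X-c)) for c,d in rs]
E
python3 - <<'E'
from h import *
import pickle
fs={}
for n in ['scene','top','wrist']:
    f=snap(n,n+'0.png');fs[n]=f
    print(n,f['fx'],f['cx'],f['cy'],-np.array(f['R']).T@np.array(f['t']))
pickle.dump(fs,open('f0.pkl','wb'))
o=bot.get_obs();print(o)
E
```

```text
scene 411.0133488224959 281.2986713287429 216.90893226590984 [1153.5186534   664.96526924 1128.00926366]
top 387.3278605844152 276.9474900301636 207.0114898474242 [ 426.42956174   18.63781971 1076.32169715]
wrist 289.51496476183115 277.6759760308479 209.98989094434953 [158.47232138 556.77748689 373.37334674]
{'clock': 0.15, 'qpos': array([ 1.15298624e+00,  3.20112646e-01,  1.56538420e+00, -1.47577478e-05,
        1.25740675e+00, -2.00218634e-02]), 'qd': array([ 0.00101768, -0.00281252, -0.00641727,  0.00297628,  0.00131607,
       -0.0006123 ]), 'joint_efforts': array([ 4.93732350e-04, -4.15841997e+01, -2.34348553e+01,  1.65090109e-04,
        5.94894402e-03, -2.34471412e-05]), 'tool_pos': array([222.61335679, 529.77050034, 230.69968924]), 'tcp_rot': array([-1.35499304e-04,  1.97583090e-01,  9.80285924e-01, -6.41351764e-04]), 'ft_force': array([-0.41384674,  0.25333742,  0.11490146]), 'wrist_torque': array([0.02465639, 0.03202201, 0.03331033]), 'width': 85.40525661646295}
```

View pics/scene0.png

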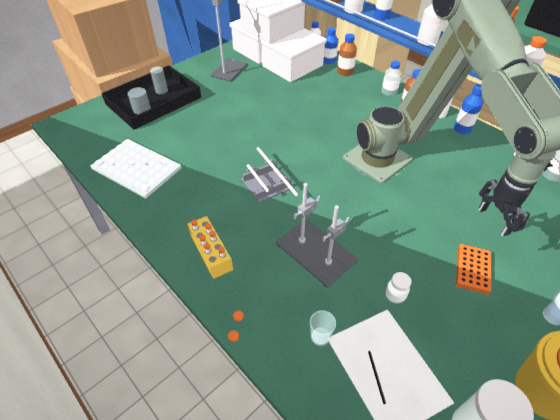

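View pics/top0.png

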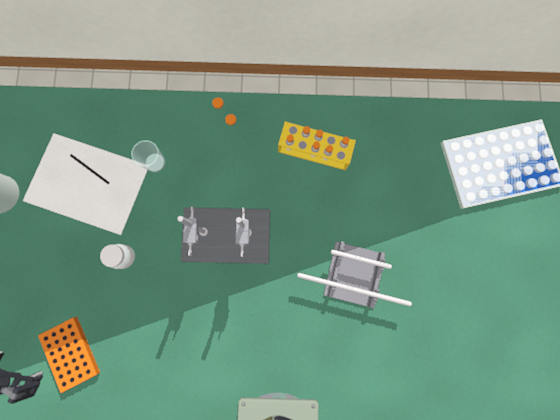

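View pics/wrist0.png

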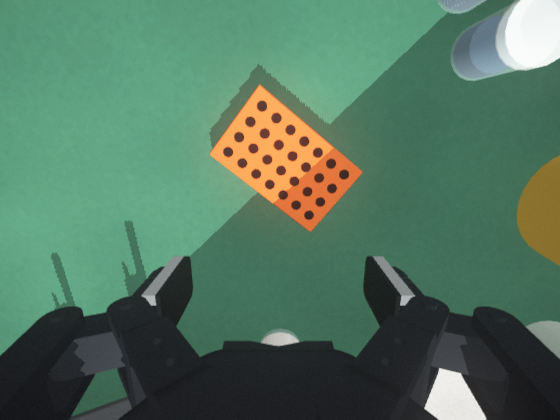

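The top view shows the long rod from (298,275) to (410,302), on the robot's side of the rest, with the short rod at (332..390, 252..267). The stand is at (182..270, 208..263), the jar at (117,257), the beaker at (147,155) and the rack at (317,145). I'll zoom in to measure.

```bash
python3 - <<'E'
from h import *
import pickle
fs=pickle.load(open('f0.pkl','rb'))
def crop(n,x0,y0,w,h,s,fn):
    im=cv2.cvtColor(fs[n]['image'],cv2.COLOR_RGB2BGR)[y0:y0+h,x0:x0+w]
    cv2.imwrite('pics/'+fn,cv2.resize(im,None,fx=s,fy=s,interpolation=cv2.INTER_CUBIC))
crop('top',170,195,110,80,7,'c_top_stand.png')
crop('scene',270,170,100,85,7,'c_sc_stand.png')
crop('top',290,235,130,80,6,'c_top_rest.png')
E
```

```text
(no output)
```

View pics/c_top_stand.png

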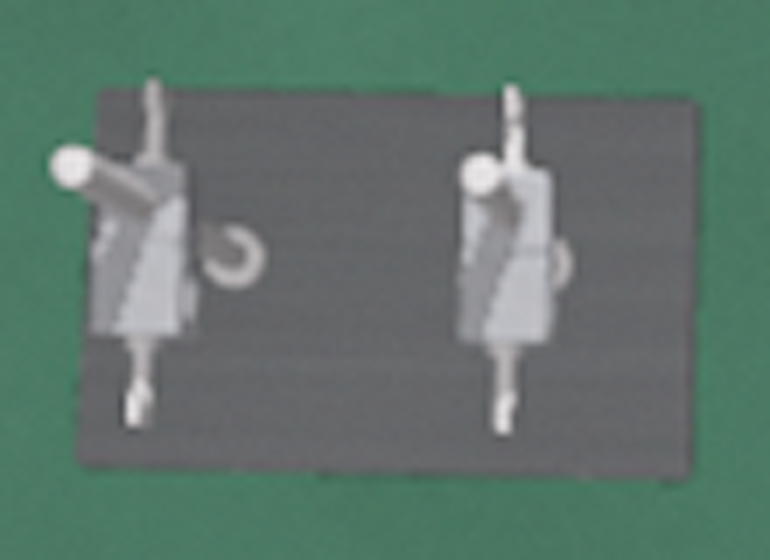

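View pics/c_sc_stand.png

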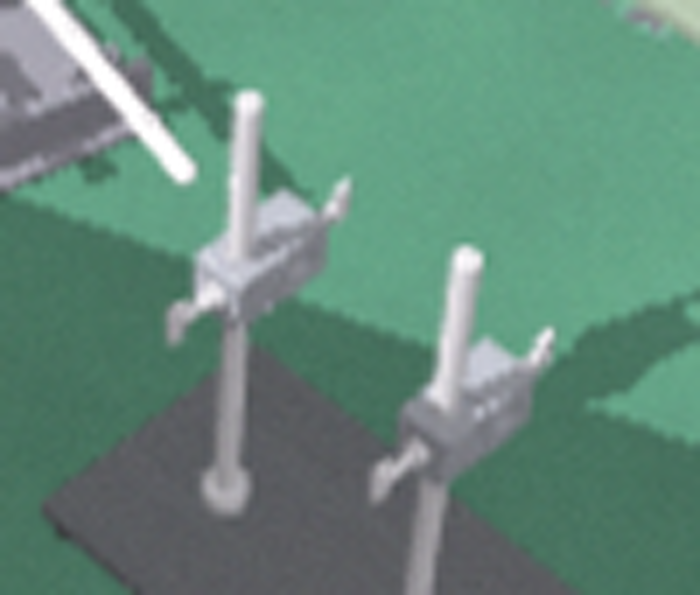

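View pics/c_top_rest.png

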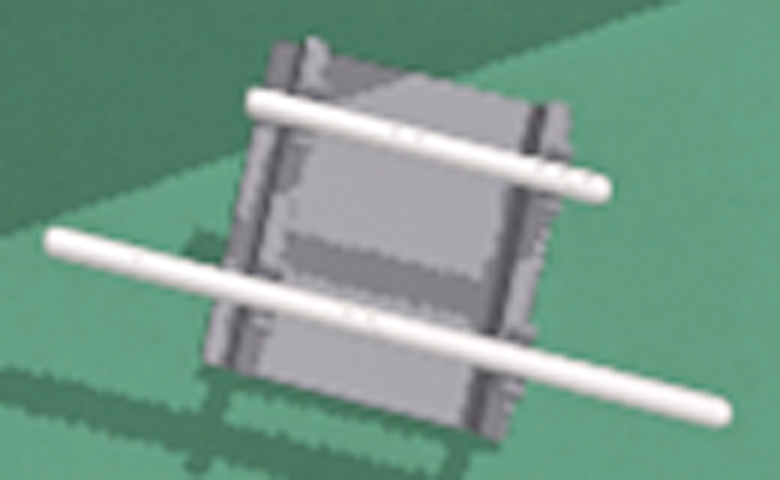

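```bash
cat > m.py <<'E'
from h import *
import pickle
fs=pickle.load(open('f0.pkl','rb'))
T=fs['top'];S=fs['scene']
t=lambda u,v:(u/7-.07+170,v/7-.07+195); s=lambda u,v:(u/7-.07+270,v/7-.07+170)
# post tops
for nm,a,b in [('L',(73,167),(467,258)),('R',(481,175),(248,100))]:
    print(nm,'top@286',onz(T,*t(*a),286),'scene@286',onz(S,*s(*b),286),tri([ray(T,*t(*a)),ray(S,*s(*b))]))
for c in [(98,90),(697,100),(692,478),(80,465)]: print('base',onz(T,*t(*c),16))
r=lambda u,v:(u/6-.08+290,v/6-.08+235)
for c in [(45,240),(731,412),(248,103),(610,188)]: print('rod',onz(T,*r(*c),55))
E
python3 m.py
```

```text
L top@286 [527.74560302 215.49630323 286.        ] scene@286 [530.37004802 216.89802642 286.        ] (array([528.29189609, 215.83618218, 283.54629059]), [np.float64(0.35493644301959587), np.float64(0.3549364430196591)])
R top@286 [528.7114424   95.72032841 286.        ] scene@286 [531.38258026  96.67549638 286.        ] (array([529.35874988,  95.54568705, 283.73143425]), [np.float64(0.5308500309654072), np.float64(0.5308500309655118)])
base [593.32418983 274.95981082  16.        ]
base [595.95239718  37.88832983  16.        ]
base [447.78907542  35.34287166  16.        ]
base [446.3257599  272.15218331  16.        ]
rod [418.94006815 -40.54755424  55.        ]
rod [ 354.28548555 -335.89040246   55.        ]
rod [ 480.35907765 -128.24747632   55.        ]
rod [ 447.87650749 -286.00216393   55.        ]
```

>>> play_rows(moves=[[[13, -46, 0], [0, 0, -0.07], 40], [[13, -46, 0], [0, 0, -0.07], 40], [[13, -46, 0], [0, 0, -0.07], 40], [[13, -46, 0], [0, 0, -0.07], 40], [[13, -46, 0], [0, 0, -0.07], 40], [[13, -46, 0], [0, 0, -0.07], 40], [[13, -46, 0], [0, 0, -0.07], 40], [[13, -46, 0], [0, 0, -0.07], 40], [[4, -46, 0], [0, 0, -0.07], 40], [[4, -46, 0], [0, 0, -0.07], 40]])

```text
clock: 1.15
tool_pos: [334.1, 57.8, 227.5]
tcp_rot: [0.001, 0.528, 0.849, -0.0]
ft_force: [1.0, 0.1, -1.0]
width: 40.0
```

>>> play_rows(moves=[[[4, -45, 0], [0, 0, -0.09], 40], [[4, -45, 0], [0, 0, -0.09], 40], [[4, -45, 0], [0, 0, -0.09], 40], [[4, -45, 0], [0, 0, -0.09], 40], [[4, -45, -10], [0, 0, -0.09], 40], [[4, -40, -15], [0, 0, -0.09], 40], [[4, -40, -20], [0, 0, -0.08], 40], [[4, -25, -20], [0, 0, -0.05], 40], [[0, 0, 0], [0, 0, 0], 40]])

```text
clock: 2.05
tool_pos: [364.1, -292.0, 161.1]
tcp_rot: [0.005, 0.79, 0.613, 0.0]
ft_force: [-0.7, 0.8, -0.3]
width: 40.0
```

```bash
python3 - <<'E'
from h import *
import pickle
f=snap('wrist','w1.png');pickle.dump(f,open('w1.pkl','wb'))
o=bot.get_obs();q=o['tcp_rot'];print(o['tool_pos'],q,np.degrees(2*np.arctan2(q[2],q[1]))-90)
for p in [(418.9,-40.5,55),(354.3,-335.9,55),(366.3,-281,55)]: print(proj(f,p))
E
```

```text
[ 364.18929678 -291.05608235  162.15622514] [5.12714980e-03 7.89744227e-01 6.13414552e-01 5.96779621e-04] -14.325196469711827
(np.float64(263.0170514849027), np.float64(-175.92311596818402))
(np.float64(279.2953112846152), np.float64(254.16853243504457))
(np.float64(277.07097732432504), np.float64(195.57167400730435))
```

View pics/w1.png

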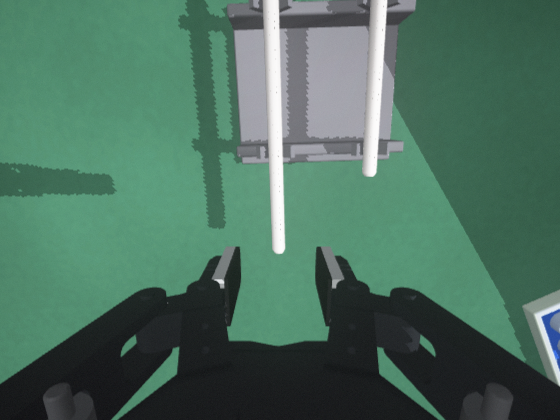

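>>> play_rows(moves=[[[2, 10, -20], [0.008, 0.006, 0.034], 40], [[0, 0, -30], [0, 0, 0], 40], [[0, 0, -20], [0, 0, 0], 40], [[0, 0, 0], [0, 0, 0], 40]])

```text
clock: 2.5
tool_pos: [367.2, -278.1, 93.6]
tcp_rot: [0.002, 0.777, 0.629, 0.002]
ft_force: [-0.5, -0.0, 0.2]
width: 39.9
```

```bash
cat > st.py <<'E'
from h import *
o=bot.get_obs();q=o['tcp_rot'];print(o['clock'],o['tool_pos'],q,'yaw',np.degrees(2*np.arctan2(q[2],q[1]))-90,'F',o['ft_force'].round(2),'M',o['wrist_torque'].round(3),'w',o['width'])
E
python3 st.py
```

```text
2.5 [ 367.15721418 -278.06860982   93.57337758] [0.00188416 0.77744517 0.62894511 0.00187569] yaw -12.054998016739091 F [-0.54 -0.01  0.18] M [ 0.016 -0.008 -0.016] w 39.88771910189994
```

>>> play_rows(moves=[[[-1, -3, -30], [0.004, 0.0, -0.005], 40], [[0, 0, -20], [0, 0, 0], 40], [[0, 0, -6], [0, 0, 0], 40], [[0, 0, 0], [0, 0, 0], 40]])

```text
clock: 2.9
tool_pos: [369.6, -280.4, 42.1]
tcp_rot: [0.005, 0.777, 0.629, 0.004]
ft_force: [0.2, 0.4, 0.0]
width: 40.0
```

```bash
python3 st.py; python3 - <<'E'
from h import *
snap('wrist','w2.png')
E
```

```text
2.9 [ 369.55022405 -280.39780147   42.05358519] [0.00477818 0.77739146 0.62898313 0.00446214] yaw -12.047739315943232 F [0.24 0.38 0.04] M [0.029 0.004 0.047] w 39.963374843130104
```

View pics/w2.png

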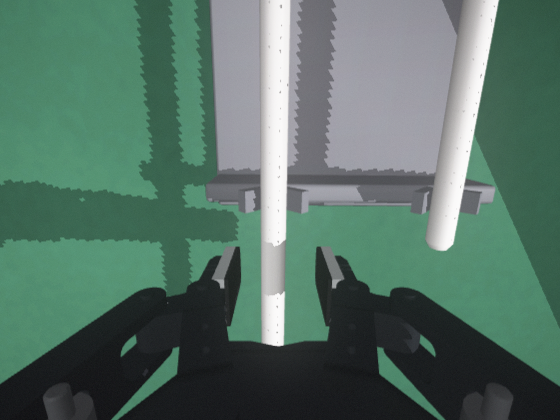

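```bash
cat >> st.py <<'E'
from scipy.spatial.transform import Rotation as Ro
def corr(yawdeg):
    R=Ro.from_quat([q[1],q[2],q[3],q[0]]); a=np.radians((yawdeg+90)/2)
    D=Ro.from_quat([np.cos(a),np.sin(a),0,0]); return (D*R.inv()).as_rotvec().round(4)
print('tool z',Ro.from_quat([q[1],q[2],q[3],q[0]]).as_matrix()[:,2].round(4))
if len(sys.argv)>1: print('corr',corr(float(sys.argv[1])))
E
python3 st.py -12.35
```

```text
2.95 [ 369.8885731  -280.68678987   42.51429467] [0.00537402 0.77742028 0.62894173 0.0045964 ] yaw -12.053505243878035 F [ 0.69  0.41 -0.48] M [-0.032 -0.024  0.045] w 39.73456279199065
tool z [ 0.0139 -0.0026 -0.9999]
corr [ 0.0026  0.0139 -0.0052]
```

>>> play_rows(moves=[[[-3.5, 0, -6], [0.003, 0.013, -0.005], 40], [[0, 0, 0], [0, 0, 0], 40]])

```text
clock: 3.15
tool_pos: [367.5, -281.4, 38.5]
tcp_rot: [0.002, 0.779, 0.627, 0.001]
ft_force: [0.2, 0.6, 0.5]
width: 40.2
```

```bash
python3 st.py -12.35
```

```text
3.15 [ 367.46274924 -281.35753196   38.50649161] [1.94660182e-03 7.78930852e-01 6.27106487e-01 6.27349164e-04] yaw -12.325875975810462 F [0.18 0.6  0.52] M [ 0.017 -0.016  0.021] w 40.19089788266747
tool z [ 0.0034 -0.0022 -1.    ]
corr [ 0.0022  0.0034 -0.0004]
```

Close, with firm grip.

>>> play_rows(moves=[[[-1, 0, -2], [0.002, 0.003, 0], 25], [[0, 0, 0], [0, 0, 0], 14], [[0, 0, 0], [0, 0, 0], 0], [[0, 0, 0], [0, 0, 0], 0], [[0, 0, 0], [0, 0, 0], 0], [[0, 0, 0], [0, 0, 0], 0]], grip_force=110)

```text
clock: 3.75
tool_pos: [366.8, -281.9, 37.7]
tcp_rot: [0.001, 0.779, 0.627, 0.0]
ft_force: [-0.7, 0.2, 0.0]
width: 9.3
```

```bash
python3 st.py -12.35
```

```text
3.75 [ 366.7940817  -281.86436214   37.73513259] [1.08541357e-03 7.79048529e-01 6.26962631e-01 2.66753661e-04] yaw -12.347172856914895 F [-0.66  0.17  0.01] M [ 0.083  0.005 -0.015] w 9.265309188914586
tool z [ 0.0018 -0.0014 -1.    ]
corr [ 0.0014  0.0018 -0.    ]
```

>>> play_rows(moves=[[[0, 0, 0], [0, 0, 0], 0], [[0, 0, 0], [0, 0, 0], 0]])

```text
clock: 3.95
tool_pos: [366.8, -281.8, 37.7]
tcp_rot: [0.001, 0.779, 0.627, 0.0]
ft_force: [-0.6, -0.5, 0.1]
width: 8.7
```

```bash
python3 - <<'E'
from h import *
snap('wrist','w3.png')
E
```

```text
(no output)
```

View pics/w3.png

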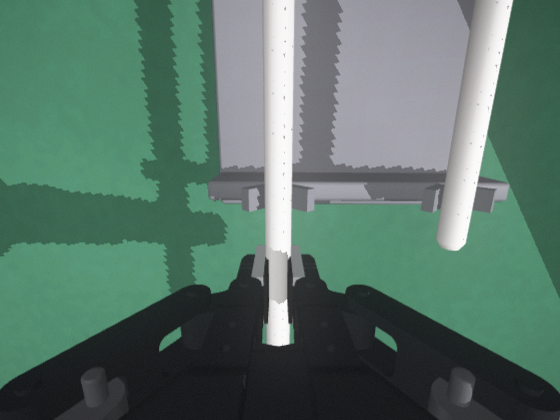

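>>> play_rows(moves=[[[0, 0, 10], [0, 0, 0], 0], [[0, 0, 20], [0, 0, 0], 0], [[0, 0, 30], [0, 0, 0], 0], [[0, 0, 30], [0, 0, 0], 0], [[0, 0, 30], [0, 0, 0.05], 0], [[0, 0, 0], [0, 0, 0.1], 0], [[0, 0, 0], [0, 0, 0.07], 0], [[0, 0, 0], [0, 0, 0], 0]])

```text
clock: 4.8
tool_pos: [366.3, -281.8, 167.0]
tcp_rot: [0.003, 0.702, 0.712, -0.001]
ft_force: [0.1, 0.3, -1.5]
width: 8.5
```

```bash
python3 st.py 0.4;python3 - <<'E'
from h import *
import pickle
fs={n:snap(n,n+'1.png') for n in ['scene','top']}
pickle.dump(fs,open('f1.pkl','wb'))
def crop(n,x0,y0,w,h,s):
    im=cv2.cvtColor(fs[n]['image'],cv2.COLOR_RGB2BGR)[y0:y0+h,x0:x0+w]
    return cv2.resize(im,None,fx=s,fy=s,interpolation=cv2.INTER_CUBIC)
cv2.imwrite('pics/z1.png',np.hstack([crop('scene',290,190,35,35,11),crop('scene',320,210,35,35,11)]))
cv2.imwrite('pics/z2.png',np.hstack([crop('top',178,205,35,42,11),crop('top',225,205,35,42,11)]))
E
```

```text
4.8 [ 366.3117922  -281.79953149  166.99327533] [ 3.32594461e-03  7.02346797e-01  7.11826857e-01 -6.63319923e-04] yaw 0.7681649418662175 F [ 0.15  0.27 -1.49] M [-0.071 -0.051  0.031] w 8.502100367818496
tool z [ 0.0038 -0.0056 -1.    ]
corr [ 0.0056  0.0038 -0.0064]
```

View pics/z1.png

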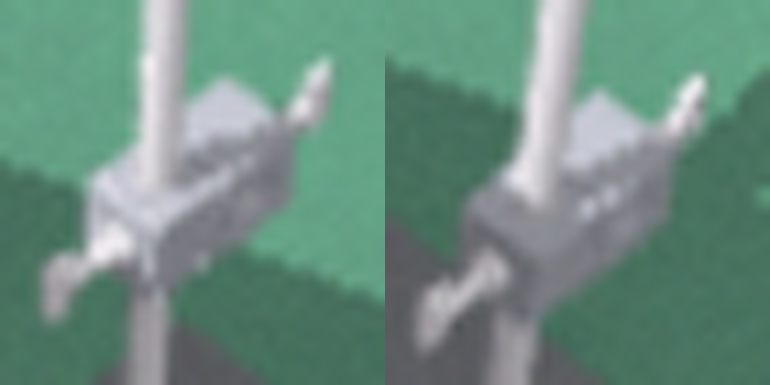

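View pics/z2.png

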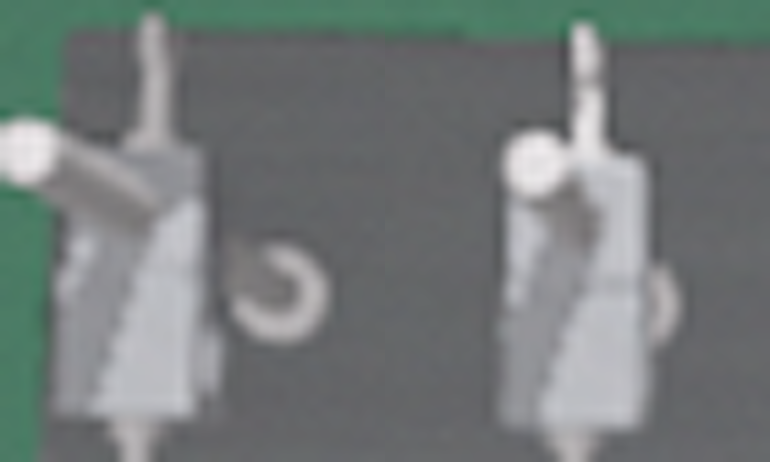

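View pics/scene1.png

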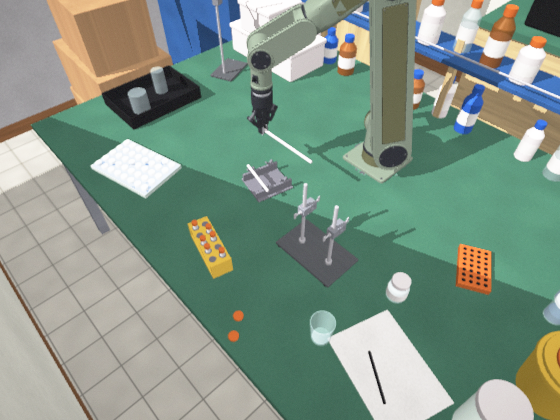

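View pics/top1.png

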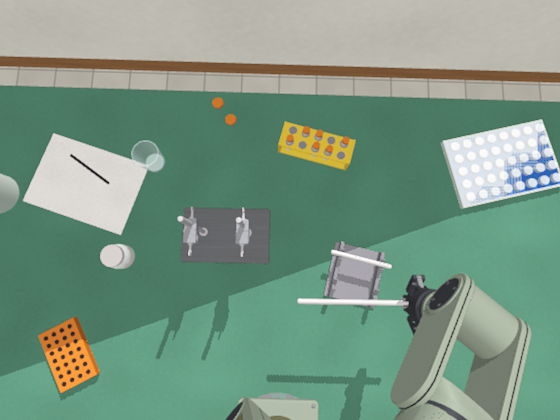

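```bash
cat > m2.py <<'E'
from h import *
import pickle
fs=pickle.load(open('f1.pkl','rb'));T=fs['top'];S=fs['scene']
k=lambda u,v,x0,y0:(u/11-.045+x0,v/11-.045+y0)
P={'R f-':((225,78),(645-385,428)),'R f+':((292,125),(497-385,425)),'R r-':((90,183),(648-385,157)),'R r+':((150,222),(507-385,152)),
'L f-':((215,90),(193,415)),'L f+':((287,133),(55,413)),'L r-':((80,200),(205,150)),'L r+':((150,240),(70,150))}
for n,(a,b) in P.items():
    s0=(290,190) if n[0]=='R' else (320,210); t0=(225,205) if n[0]=='R' else (178,205)
    X,e=tri([ray(S,*k(*a,*s0)),ray(T,*k(*b,*t0))]);print(n,X.round(1),np.round(e,1))
E
python3 m2.py
```

```text
R f- [486.8  80.4 186.8] [0.2 0.2]
R f+ [487.5 109.5 190.7] [1.5 1.5]
R r- [543.4  82.4 186.8] [0.7 0.7]
R r+ [544.2 109.7 193.4] [1.5 1.5]
L f- [486.1 201.5 188.7] [0.1 0.1]
L f+ [486.1 228.1 193.9] [1. 1.]
L r- [541.4 202.6 188.9] [0.4 0.4]
L r+ [540.8 228.3 195. ] [1.1 1.1]
```

>>> play_rows(moves=[[[25, 10, -3], [0.002, 0.002, 0], 0], [[30, 20, -3], [0.002, 0.001, -0.004], 0], [[30, 20, -3], [0.002, 0.001, 0], 0], [[30, 20, -2], [0, 0, 0], 0], [[15, 15, 0], [0, 0, 0], 0], [[5, 7, 0], [0, 0, 0], 0], [[0, 0, 0], [0, 0, 0], 0], [[0, 0, 0], [0, 0, 0], 0]])

```text
clock: 5.7
tool_pos: [502.6, -186.0, 152.3]
tcp_rot: [-0.004, 0.708, 0.706, -0.002]
ft_force: [-0.1, 0.7, -1.1]
width: 8.8
```

```bash
python3 st.py 0.45;python3 - <<'E'
from h import *
import pickle
fs={n:snap(n,n+'2.png') for n in ['scene','top']}
pickle.dump(fs,open('f2.pkl','wb'))
def crop(n,x0,y0,w,h,s):
    im=cv2.cvtColor(fs[n]['image'],cv2.COLOR_RGB2BGR)[y0:y0+h,x0:x0+w]
    return cv2.resize(im,None,fx=s,fy=s,interpolation=cv2.INTER_CUBIC)
cv2.imwrite('pics/z3.png',crop('scene',230,130,130,100,6))
cv2.imwrite('pics/z4.png',crop('top',170,190,200,80,4))
E
```

```text
5.7 [ 502.62528004 -185.98659492  152.2901871 ] [-0.00417363  0.70838736  0.70580806 -0.00221715] yaw -0.20899924202980458 F [-0.09  0.73 -1.14] M [-0.102 -0.046 -0.021] w 8.789024790347538
tool z [-0.009   0.0028 -1.    ]
corr [-0.0027 -0.009   0.0115]
```

View pics/z3.png

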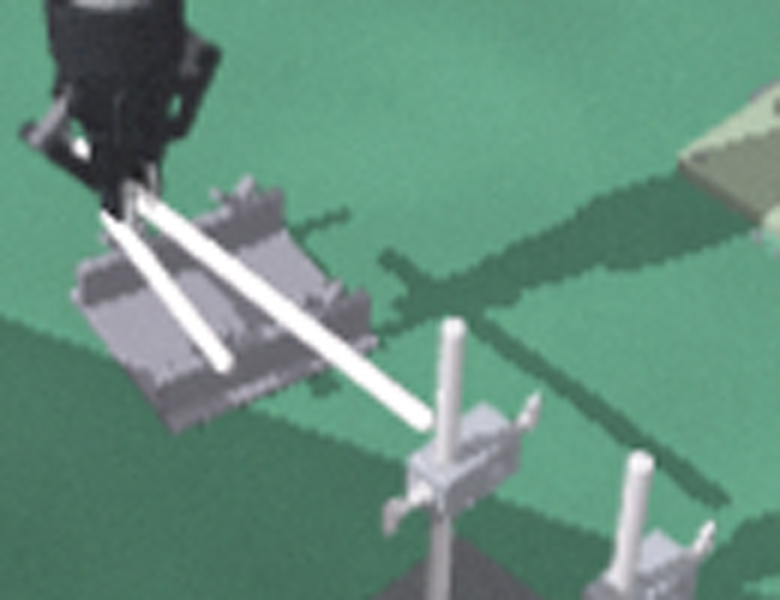

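View pics/z4.png

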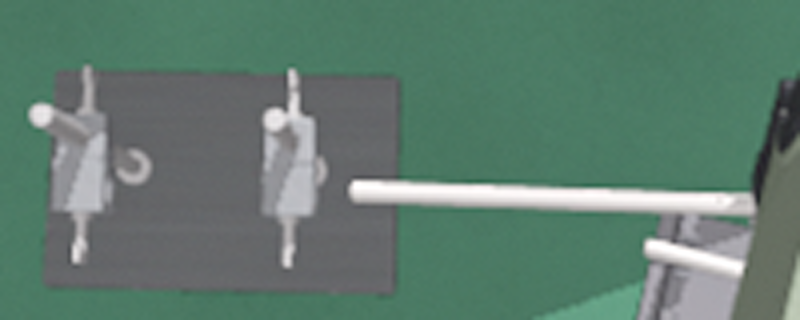

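```bash
cat > rod.py <<'E'
from h import *
import pickle
def centers(im,x0,x1,yf,half=9):
    pts=[]
    for x in range(x0,x1):
        yc=yf(x); a=int(round(yc))-half; col=im[a:a+2*half+1,x].astype(float).min(1)
        bg=np.median(np.r_[col[:4],col[-4:]]); w=np.clip(col-bg-40,0,None)
        if w.sum()>100: pts.append((x,a+(w*np.arange(len(w))).sum()/w.sum()))
    pts=np.array(pts); l=cv2.fitLine(pts.astype(np.float32),cv2.DIST_HUBER,0,.01,.01).ravel()
    r=(pts-l[2:])@np.array([-l[1],l[0]]); return l,np.abs(r).mean(),len(pts)
def plane(f,l):
    c,d1=ray(f,l[2]-40*l[0],l[3]-40*l[1]);_,d2=ray(f,l[2]+40*l[0],l[3]+40*l[1])
    n=np.cross(d1,d2);n/=np.linalg.norm(n);return n,n@c
def axis(T,S,lt,ls):
    n1,p1=plane(T,lt);n2,p2=plane(S,ls)
    d=np.cross(n1,n2);d/=np.linalg.norm(d); d*=np.sign(d[1])
    return lambda y:(lambda X:X+d*(y-X[1])/d[1])(np.linalg.lstsq(np.array([n1,n2]),np.array([p1,p2]),rcond=None)[0]),d
E
cat > m3.py <<'E'
from rod import *
fs=pickle.load(open('f2.pkl','rb'));T=fs['top'];S=fs['scene']
lt,r1,n1=centers(T['image'],262,345,lambda x:237.4+(x-260)*(240.8-237.4)/90.)
ls,r2,n2=centers(S['image'],258,296,lambda x:164+(x-254)*(200-164)/(300-254.),7)
print(lt,r1,n1,ls,r2,n2)
A,d=axis(T,S,lt,ls)
for y in [-186,-60,60,96,216]: print(y,A(y).round(2))
print(d, 'yaw',-np.degrees(d[0]/d[1]),'pitch',np.degrees(d[2]/d[1]))
E
python3 m3.py
```

```text
[9.9934322e-01 3.6237359e-02 3.0339999e+02 2.3863712e+02] 0.0966510598250009 83 [  0.7912705   0.6114663 276.5       181.07909  ] 0.08183270261052955 38
-186 [ 502.81 -186.    167.65]
-60 [503.86 -60.   168.17]
60 [504.86  60.   168.66]
96 [505.16  96.   168.81]
216 [506.16 216.   169.31]
[0.00833861 0.99995673 0.00412263] yaw -0.47778808189585387 pitch 0.23621929979730732
```

>>> play_rows(moves=[[[-15, -3, 25], [-0.003, -0.009, 0.012], 0], [[-25, 0, 35], [0, 0, 0], 0], [[-12, 0, 25], [0, 0, 0], 0], [[0, 35, 3], [0, 0, 0], 0], [[0, 45, 0], [0, 0, 0], 0], [[0, 45, 0], [0, 0, 0], 0], [[0, 25, 0], [0, 0, 0], 0], [[0, 0, 0], [0, 0, 0], 0], [[0, 0, 0], [0, 0, 0], 0]])

```text
clock: 6.7
tool_pos: [441.3, -42.9, 245.3]
tcp_rot: [0.002, 0.711, 0.704, -0.0]
ft_force: [-1.0, -0.6, -1.0]
width: 8.8
```

```bash
python3 st.py 0.45;python3 - <<'E'
from h import *
import pickle
f=snap('wrist','w4.png');pickle.dump(f,open('w4.pkl','wb'))
print(-np.array(f['R']).T@np.array(f['t']))
for p in [(486.5,82,190),(486.5,110,190),(486.5,202,190)]: print(proj(f,p))
E
```

```text
6.7 [441.34770334 -42.86707173 245.28123999] [ 2.12438272e-03  7.10605885e-01  7.03587066e-01 -6.19776336e-05] yaw -0.5687277036645071 F [-1.02 -0.56 -1.02] M [-0.044 -0.044 -0.017] w 8.816320350794406
tool z [ 0.0029 -0.0031 -1.    ]
corr [0.0031 0.0029 0.0178]
[440.79096934  26.51929699 387.87505152]
(np.float64(351.38561981781675), np.float64(31.283185721632236))
(np.float64(354.28120692630097), np.float64(-23.476158693152342))
(np.float64(365.99661398302976), np.float64(-245.02984916894948))
```

View pics/w4.png

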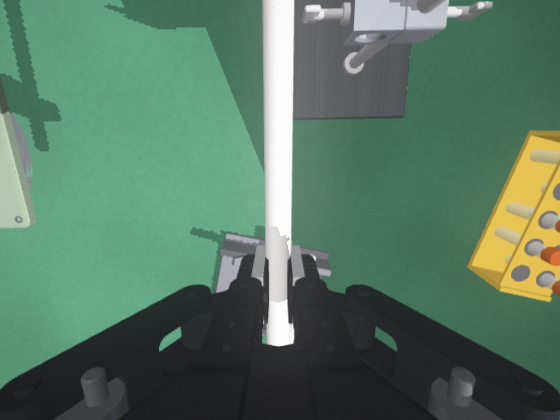

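>>> play_rows(moves=[[[2, 35, 0], [0.003, 0.003, 0.018], 0], [[0, 30, 0], [0, 0, 0], 0], [[0, 0, 0], [0, 0, 0], 0], [[0, 0, 0], [0, 0, 0], 0]])

```text
clock: 7.15
tool_pos: [443.9, 17.8, 245.1]
tcp_rot: [0.001, 0.708, 0.706, -0.001]
ft_force: [0.1, -0.1, -1.1]
width: 8.9
```

```bash
cat > w.py <<'E'
from h import *
import pickle
n=sys.argv[1]
f=snap('wrist',n+'.png');f['obs']=bot.get_obs();pickle.dump(f,open(n+'.pkl','wb'))
print(-np.array(f['R']).T@np.array(f['t']))
E
python3 w.py w5; python3 st.py 0.45
```

```text
[443.21181915  87.0231698  387.7293798 ]
7.2 [443.86073126  17.64537591 245.07478293] [ 6.11517017e-04  7.07989224e-01  7.06222552e-01 -7.68896435e-04] yaw -0.1431508673968125 F [ 1.1   0.27 -0.9 ] M [-0.12   0.005  0.015] w 8.957537809724984
tool z [-2.e-04 -2.e-03 -1.e+00]
corr [ 0.002  -0.0002  0.0104]
```

>>> play_rows(moves=[[[0, 35, 0], [0, 0, 0], 0], [[0, 35, 0], [0, 0, 0], 0], [[0, 20, 0], [0, 0, 0], 0], [[0, 0, 0], [0, 0, 0], 0], [[0, 0, 0], [0, 0, 0], 0]])

```text
clock: 7.7
tool_pos: [445.4, 102.8, 244.7]
tcp_rot: [0.002, 0.712, 0.702, -0.002]
ft_force: [-0.2, 0.2, -0.4]
width: 8.6
```

```bash
python3 w.py w6;python3 st.py 0.45
```

```text
[445.54165192 172.56645185 387.17081253]
7.75 [445.40111972 102.72749918 244.76169819] [ 0.00179812  0.71229901  0.70187148 -0.00181818] yaw -0.8449371247818647 F [-0.06  1.38 -1.31] M [-0.081 -0.046  0.003] w 8.824678431128701
tool z [-1.0e-04 -5.1e-03 -1.0e+00]
corr [ 0.0051 -0.      0.0226]
```

View pics/w5.png

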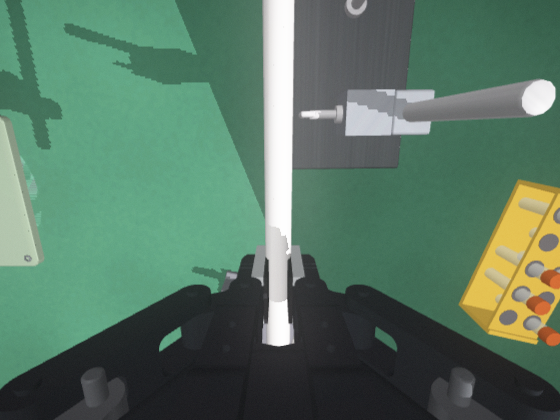

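View pics/w6.png

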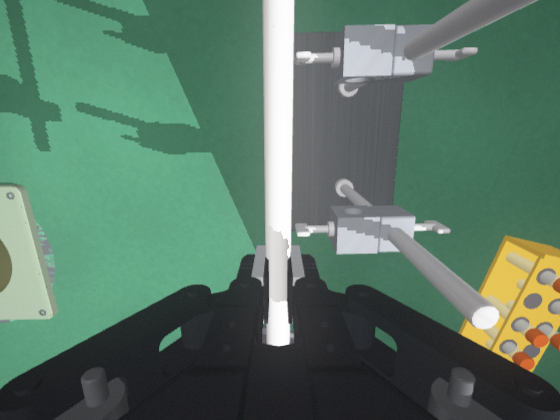

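```bash
python3 - <<'E'
from h import *
import pickle
def crop(n,x0,y0,w,h,s):
    im=cv2.cvtColor(pickle.load(open(n+'.pkl','rb'))['image'],cv2.COLOR_RGB2BGR)[y0:y0+h,x0:x0+w]
    return cv2.resize(im,None,fx=s,fy=s,interpolation=cv2.INTER_CUBIC)
cv2.imwrite('pics/z5.png',np.hstack([crop('w5',330,75,75,75,5),crop('w6',325,15,75,75,5)]))
cv2.imwrite('pics/z6.png',np.hstack([crop('w6',320,195,75,75,5),crop('w4',340,0,75,75,5)]))
E
```

```text
(no output)
```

View pics/z5.png

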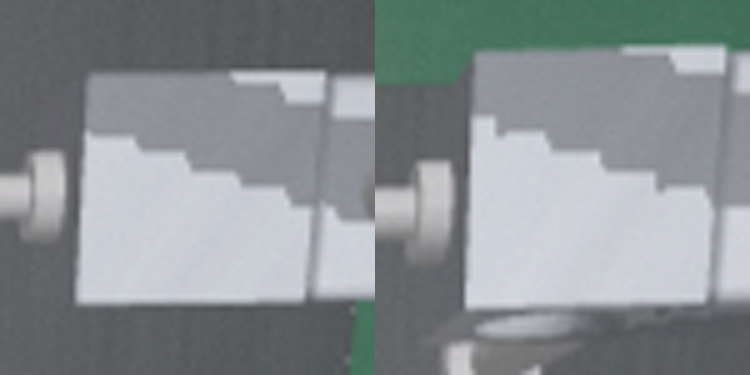

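View pics/z6.png

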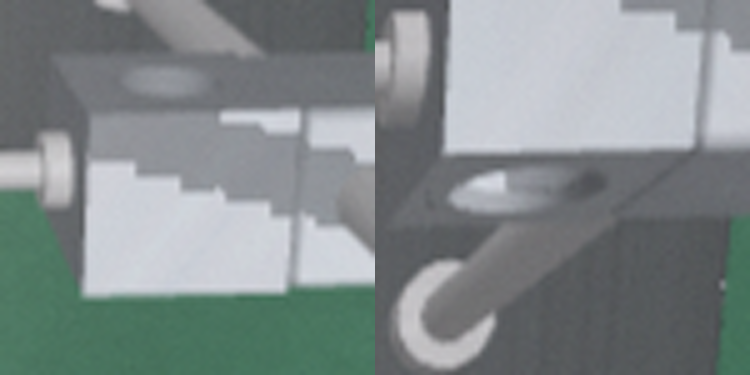

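```bash
cat > m4.py <<'E'
from h import *
import pickle
F={n:pickle.load(open(n+'.pkl','rb')) for n in ['w4','w5','w6']}
k=lambda u,v,x0,y0:((u+.5)/5-.5+x0,(v+.5)/5-.5+y0)
R={'f-':[('w4',70,153,340,0),('w5',77,303,330,75),('w6',83,296,320,195)],
'r-':[('w4',322,148,340,0),('w5',305,300,330,75),('w6',288,292,320,195)],
'f+':[('w5',88,74,330,75),('w6',93,113,320,195)],'r+':[('w5',326,73,330,75),('w6',300,108,320,195)]}
for n,o in R.items():
    X,e=tri([ray(F[w],*k(u,v,x,y)) for w,u,v,x,y in o]);print('R',n,X.round(1),np.round(e,1))
L={'f+':(98,52),'f-':(91,307),'r+':(352,47),'r-':(332,303)}
R6={'f+':(93,113),'f-':(83,296),'r+':(300,108),'r-':(288,292)}
for z in [184,186,188,190,192]:
    for nm,C,x,y in [('L',L,325,15),('R',R6,320,195)]:
        Q={n:onz(F['w6'],*k(*c,x,y),z) for n,c in C.items()}
        c=sum(Q.values())/4
        sz=[np.linalg.norm(Q[a]-Q[b]) for a,b in [('f+','f-'),('r+','r-'),('f+','r+'),('f-','r-')]]
        print(nm,z,c.round(1),np.round(sz,1), 'ratio',sum(sz)/116)
E
python3 m4.py
```

```text
R f- [487.4  82.2 191.4] [0.1 0.  0.1]
R r- [517.4  82.4 191.5] [0.2 0.2 0.1]
R f+ [487.4 110.2 190.9] [0.2 0.2]
R r+ [517.3 110.4 190.4] [0.1 0.1]
L 184 [503.2 217.9 184. ] [28.9 29.  31.3 31. ] ratio 1.0358609674432355
R 184 [504.4  93.5 184. ] [29.3 29.4 30.4 31.2] ratio 1.0370980530679383
L 186 [502.7 217.4 186. ] [28.6 28.7 31.  30.7] ratio 1.0256640207995529
R 186 [503.8  94.3 186. ] [29.  29.1 30.1 30.9] ratio 1.0268889286354363
L 188 [502.1 217.  188. ] [28.3 28.4 30.7 30.4] ratio 1.0154670741558705
R 188 [503.2  95.1 188. ] [28.7 28.8 29.8 30.6] ratio 1.0166798042029341
L 190 [501.5 216.6 190. ] [28.1 28.1 30.4 30.1] ratio 1.0052701275121891
R 190 [502.6  95.9 190. ] [28.4 28.5 29.5 30.3] ratio 1.006470679770432
L 192 [501.  216.1 192. ] [27.8 27.8 30.  29.8] ratio 0.9950731808685053
R 192 [502.1  96.6 192. ] [28.1 28.2 29.2 30. ] ratio 0.9962615553379283
```

```bash
cat > m5.py <<'E'
from h import *
import pickle
for n,v0 in [('w5',10),('w6',10),('w4',10)]:
    f=pickle.load(open(n+'.pkl','rb'));im=cv2.cvtColor(f['image'],cv2.COLOR_RGB2GRAY).astype(float)
    E=[]
    for v in range(v0,215):
        g=np.diff(cv2.GaussianBlur(im[v:v+1,255:302],(5,1),1)[0])
        a=np.argmax(g[:23]);b=23+np.argmin(g[23:])
        def sub(h,i): 
            s=h[i-2:i+3]; return i+(s*np.arange(-2,3)).sum()/s.sum()
        E.append((v,255.5+sub(g,a),255.5+sub(-g,b)))
    E=np.array(E)
    med=np.median(E[:,2]-E[:,1]);E=E[abs(E[:,2]-E[:,1]-med)<2]
    pl=np.polyfit(E[:,0],E[:,1],1);pr=np.polyfit(E[:,0],E[:,2],1)
    o=f.get('obs')
    for v in (10,110,210):
        a,b=np.polyval(pl,v),np.polyval(pr,v)
        # depth from angular width in camera-plane: vertical z solve
        c,d1=ray(f,a,v);_,d2=ray(f,b,v);ang=np.arccos(d1@d2)
        d=d1+d2;d/=np.linalg.norm(d)
        # distance perpendicular to rod axis(y): project to xz
        p1=d1[[0,2]]/np.linalg.norm(d1[[0,2]]);p2=d2[[0,2]]/np.linalg.norm(d2[[0,2]]);h=np.arccos(p1@p2)/2
        D=6/np.sin(h); X=c+d*D/np.linalg.norm(d[[0,2]])
        print(n,v,round(b-a,2),X.round(2), (X-o['tool_pos']).round(2) if o else '')
E
python3 m5.py
```

```text
w5 10 31.21 [443.43 130.61 259.5 ] [ -0.43 112.96  14.42]
w5 110 28.7 [443.35  94.16 259.7 ] [-0.51 76.51 14.63]
w5 210 26.18 [443.26  50.71 259.94] [-0.6  33.06 14.87]
w6 10 31.04 [446.28 216.   258.07] [  0.88 113.27  13.31]
w6 110 28.66 [445.77 179.32 258.96] [ 0.37 76.59 14.2 ]
w6 210 26.29 [445.16 136.01 260.  ] [-0.24 33.28 15.24]
w4 10 31.26 [441.73  69.92 259.82] 
w4 110 28.72 [441.36  33.54 259.96] 
w4 210 26.18 [440.93  -9.91 260.12]
```

>>> play_rows(moves=[[[0, -45, 0], [0.005, 0, 0.025], 0], [[0, -48, 0], [0, 0, 0], 0], [[0, -48, 0], [0, 0, 0], 0], [[0, -48, 0], [0, 0, 0], 0], [[0, -48, 0], [0, 0, 0], 0], [[0, -45, 0], [0, 0, 0], 0], [[0, -15, 0], [0, 0, 0], 0], [[0, 0, 0], [0, 0, 0], 0]])

```text
clock: 8.55
tool_pos: [440.9, -213.8, 245.4]
tcp_rot: [0.003, 0.706, 0.708, -0.0]
ft_force: [-0.5, 0.8, -0.8]
width: 8.9
```

```bash
python3 st.py 0.57
```

```text
8.55 [ 440.86209045 -213.75691196  245.35047782] [ 2.67659514e-03  7.06348291e-01  7.07859316e-01 -3.40253189e-04] yaw 0.12243652098364066 F [-0.46  0.75 -0.84] M [-0.049 -0.037 -0.015] w 8.936967862836843
tool z [ 0.0033 -0.0043 -1.    ]
corr [0.0042 0.0033 0.0078]
```

>>> play_rows(moves=[[[25, 4, -20], [0.004, 0.003, 0.008], 0], [[25, 4, -35], [0, 0, 0], 0], [[12, 8, -25], [0, 0, 0], 0], [[2, 8, -7], [0, 0, 0], 0], [[0, 0, 0], [0, 0, 0], 0], [[0, 0, 0], [0, 0, 0], 0]])

```text
clock: 9.15
tool_pos: [503.9, -191.0, 158.4]
tcp_rot: [0.002, 0.706, 0.708, 0.0]
ft_force: [0.5, -1.2, -1.5]
width: 8.6
```

```bash
python3 st.py 0.57
```

```text
9.15 [ 503.94522945 -191.02947123  158.4007351 ] [1.85821792e-03 7.05872661e-01 7.08336226e-01 3.52953064e-04] yaw 0.19961934345020893 F [ 0.52 -1.16 -1.55] M [-0.098  0.017  0.028] w 8.619455250442483
tool z [ 0.0031 -0.0021 -1.    ]
corr [0.0021 0.0031 0.0065]
```

>>> play_rows(moves=[[[1.5, 4, 0], [0.002, 0.003, 0.01], 0], [[0, 4, 0], [0, 0, 0], 0], [[0, 0, 0], [0, 0, 0], 0]])

```text
clock: 9.45
tool_pos: [505.7, -183.2, 162.0]
tcp_rot: [0.003, 0.702, 0.712, 0.001]
ft_force: [0.0, -0.4, -1.3]
width: 8.8
```

```bash
python3 st.py 0.57;python3 - <<'E'
from h import *
import pickle
fs={n:snap(n,n+'3.png') for n in ['scene','top']}
pickle.dump(fs,open('f3.pkl','wb'))
def crop(n,x0,y0,w,h,s):
    im=cv2.cvtColor(fs[n]['image'],cv2.COLOR_RGB2BGR)[y0:y0+h,x0:x0+w]
    return cv2.resize(im,None,fx=s,fy=s,interpolation=cv2.INTER_CUBIC)
cv2.imwrite('pics/z7.png',np.hstack([crop('scene',280,180,65,65,6),crop('top',220,200,65,65,6)]))
E
sed -i "s/'f2.pkl'/sys.argv[1]/" m3.py; python3 m3.py f3.pkl
```

```text
9.45 [ 505.69690723 -183.22153253  161.99709723] [0.00256313 0.7022742  0.71190126 0.0009841 ] yaw 0.7800751991627664 F [ 0.05 -0.42 -1.31] M [-0.074 -0.046 -0.007] w 8.778688662613
tool z [ 0.005  -0.0022 -1.    ]
corr [ 0.0022  0.005  -0.0037]
[9.9982190e-01 1.8871630e-02 3.0200000e+02 2.3798647e+02] 0.12219510730198416 83 [  0.79944026   0.6007456  271.1        175.24942   ] 0.062137977714187 38
-186 [ 505.8  -186.    178.07]
-60 [504.74 -60.   177.68]
60 [503.73  60.   177.31]
96 [503.43  96.   177.19]
216 [502.42 216.   176.82]
[-0.00842164  0.99995972 -0.00310352] yaw 0.4825437096286663 pitch -0.17782601314870192
```

View pics/z7.png

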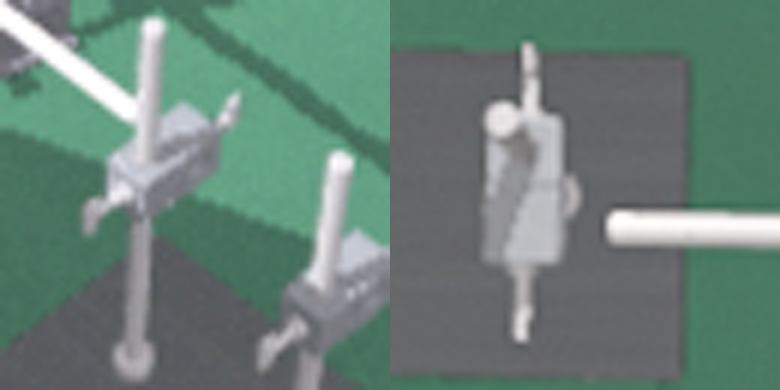

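>>> play_rows(moves=[[[-0.8, 4, -3.5], [0.001, 0.003, -0.002], 0], [[0, 0, 0], [0, 0, 0], 0]])

```text
clock: 9.75
tool_pos: [504.8, -179.5, 158.5]
tcp_rot: [0.001, 0.703, 0.711, 0.0]
ft_force: [-0.5, 0.3, -0.6]
width: 8.4
```

```bash
python3 st.py 0.57; python3 st.py 0.57 |head -1
```

```text
9.75 [ 504.84249053 -179.52181854  158.48173778] [1.42940086e-03 7.03291190e-01 7.10900403e-01 2.76898400e-04] yaw 0.6165664825672081 F [-0.53  0.33 -0.56] M [-0.066 -0.034  0.023] w 8.44287151843757
tool z [ 0.0024 -0.0016 -1.    ]
corr [ 0.0016  0.0024 -0.0008]
9.75 [ 504.84249053 -179.52181854  158.48173778] [1.42940086e-03 7.03291190e-01 7.10900403e-01 2.76898400e-04] yaw 0.6165664825672081 F [-0.53  0.33 -0.56] M [-0.066 -0.034  0.023] w 8.44287151843757
```

>>> play_rows(moves=[[[-0.1, 5, 0], [0, 0, 0], 0], [[-0.1, 5, 0], [0, 0, 0], 0], [[0, 5, 0], [0, 0, 0], 0]])

```text
clock: 10.05
tool_pos: [504.5, -163.8, 158.2]
tcp_rot: [0.001, 0.704, 0.711, 0.0]
ft_force: [0.3, 0.6, -0.9]
width: 8.7
```

```bash
python3 st.py 0.57
```

```text
10.05 [ 504.50176414 -163.82651658  158.15861564] [1.17384605e-03 7.03605399e-01 7.10589922e-01 1.64303419e-04] yaw 0.5659479518609771 F [ 0.27  0.59 -0.91] M [-0.097  0.051 -0.032] w 8.662647859100609
tool z [ 0.0019 -0.0014 -1.    ]
corr [0.0014 0.0019 0.0001]
```

>>> play_rows(moves=[[[0, 4, 0], [0, 0, 0], 0], [[0, 4, 0], [0, 0, 0], 0]])

```text
clock: 10.25
tool_pos: [504.5, -154.7, 158.1]
tcp_rot: [0.001, 0.703, 0.711, 0.0]
ft_force: [0.1, -0.9, -0.6]
width: 8.7
```

>>> play_rows(moves=[[[0, 4, 0], [0, 0, 0], 0], [[0, 4, 0], [0, 0, 0], 0]])

```text
clock: 10.45
tool_pos: [504.5, -145.8, 158.2]
tcp_rot: [0.001, 0.703, 0.711, 0.0]
ft_force: [-1.2, -0.5, 0.4]
width: 8.8
```

```bash
python3 st.py 0.57;python3 - <<'E'
from h import *
import pickle
fs={n:snap(n,n+'4.png') for n in ['scene','top']}
pickle.dump(fs,open('f4.pkl','wb'))
def crop(n,x0,y0,w,h,s):
    im=cv2.cvtColor(fs[n]['image'],cv2.COLOR_RGB2BGR)[y0:y0+h,x0:x0+w]
    return cv2.resize(im,None,fx=s,fy=s,interpolation=cv2.INTER_CUBIC)
cv2.imwrite('pics/z8.png',np.hstack([crop('scene',280,180,65,65,6),crop('top',220,200,65,65,6)]))
E
```

```text
10.45 [ 504.51120995 -145.84155393  158.16006348] [1.11044326e-03 7.03312713e-01 7.10879711e-01 1.74285608e-04] yaw 0.6131455666731682 F [-1.21 -0.49  0.37] M [-0.114 -0.045 -0.036] w 8.849467043516452
tool z [ 0.0018 -0.0013 -1.    ]
corr [ 0.0013  0.0018 -0.0008]
```

View pics/z8.png

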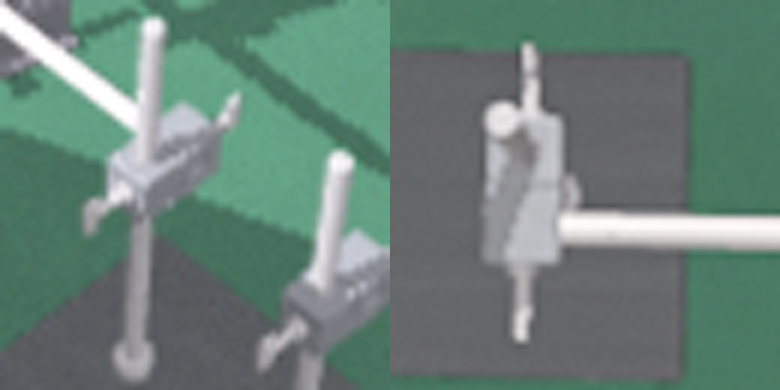

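>>> play_rows(moves=[[[0, 6, 0], [0.001, 0.001, 0], 0], [[0, 6, 0], [0, 0, 0], 0], [[-0.1, 6, 0], [0, 0, 0], 0], [[0, 6, 0], [0, 0, 0], 0]])

```text
clock: 10.95
tool_pos: [504.4, -120.5, 158.1]
tcp_rot: [0.0, 0.704, 0.711, 0.0]
ft_force: [0.0, 0.7, -0.4]
width: 8.4
```

```bash
python3 st.py 0.57
```

```text
10.95 [ 504.40204928 -120.50037787  158.13534939] [3.29535685e-04 7.03566257e-01 7.10629563e-01 1.91827309e-04] yaw 0.572331302181837 F [ 0.04  0.7  -0.45] M [-0.04  -0.006 -0.045] w 8.350594541616402
tool z [ 7.e-04 -2.e-04 -1.e+00]
corr [ 0.0002  0.0007 -0.    ]
```

>>> play_rows(moves=[[[-0.1, 6, 0.3], [0, 0, 0], 0], [[0, 6, 0.3], [0, 0, 0], 0], [[-0.1, 6, 0.3], [0, 0, 0], 0], [[0, 6, 0], [0, 0, 0], 0], [[-0.1, 6, 0], [0, 0, 0], 0], [[-0.1, 6, 0], [0, 0, 0], 0], [[-0.1, 6, 0], [0, 0, 0], 0], [[0, 6, 0], [0, 0, 0], 0], [[0, 6, 0], [0, 0, 0], 0]])

```text
clock: 11.85
tool_pos: [503.7, -61.3, 159.2]
tcp_rot: [0.0, 0.703, 0.711, 0.0]
ft_force: [-0.6, 0.2, -1.7]
width: 8.4
```

```bash
python3 st.py 0.57;python3 - <<'E'
from h import *
import pickle
fs={n:snap(n,n+'5.png') for n in ['scene','top']}
pickle.dump(fs,open('f5.pkl','wb'))
def crop(n,x0,y0,w,h,s):
    im=cv2.cvtColor(fs[n]['image'],cv2.COLOR_RGB2BGR)[y0:y0+h,x0:x0+w]
    return cv2.resize(im,None,fx=s,fy=s,interpolation=cv2.INTER_CUBIC)
cv2.imwrite('pics/z9.png',np.hstack([crop('scene',285,180,75,75,5),crop('top',175,200,75,75,5)]))
E
```

```text
11.85 [503.72381723 -61.26740436 159.17334093] [2.92587644e-04 7.03400988e-01 7.10793159e-01 2.22466577e-04] yaw 0.5989791223189371 F [-0.62  0.23 -1.65] M [-0.104  0.021  0.001] w 8.402889608002173
tool z [ 7.e-04 -1.e-04 -1.e+00]
corr [ 0.0001  0.0007 -0.0005]
```

View pics/z9.png

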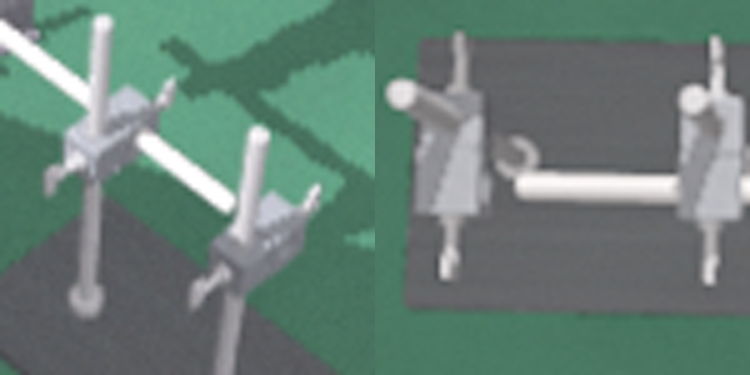

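>>> play_rows(moves=[[[0, 5, 0], [0, 0, 0], 0], [[-0.1, 5, 0], [0, 0, 0], 0], [[0, 4, 0], [0, 0, 0], 0], [[0, 4, 0], [0, 0, 0], 0]])

```text
clock: 12.35
tool_pos: [503.7, -42.2, 159.2]
tcp_rot: [0.0, 0.703, 0.711, 0.0]
ft_force: [-0.3, -0.1, -1.5]
width: 8.7
```

>>> play_rows(moves=[[[0, 4, 0], [0, 0, 0], 0], [[-0.1, 4, 0], [0, 0, 0], 0]])

```text
clock: 12.55
tool_pos: [503.6, -33.5, 159.2]
tcp_rot: [0.0, 0.703, 0.711, 0.0]
ft_force: [-0.4, 0.5, -0.7]
width: 8.6
```

```bash
python3 st.py 0.57
```

```text
12.55 [503.5687436  -33.47319555 159.17744402] [3.59279091e-04 7.03388416e-01 7.10805577e-01 1.98013745e-04] yaw 0.6010040024515177 F [-0.37  0.5  -0.72] M [-0.075  0.004  0.023] w 8.609391772910618
tool z [ 8.e-04 -2.e-04 -1.e+00]
corr [ 0.0002  0.0008 -0.0005]
```

>>> play_rows(moves=[[[0, 5, 0], [0, 0, 0], 0], [[-0.1, 5, 0], [0, 0, 0], 0], [[-0.1, 5, 0], [0, 0, 0], 0], [[0, 5, 0], [0, 0, 0], 0]])

```text
clock: 12.95
tool_pos: [503.3, -11.8, 159.2]
tcp_rot: [0.0, 0.703, 0.711, 0.0]
ft_force: [0.4, -0.6, 0.3]
width: 8.4
```

>>> play_rows(moves=[[[-0.1, 5, 0], [0, 0, 0], 0], [[-0.1, 5, 0], [0, 0, 0], 0], [[0, 5, 0], [0, 0, 0], 0], [[0, 0, 0], [0, 0, 0], 0]])

```text
clock: 13.35
tool_pos: [503.1, 5.3, 159.2]
tcp_rot: [0.0, 0.703, 0.711, 0.0]
ft_force: [0.2, -0.0, 0.1]
width: 8.6
```

```bash
python3 st.py 0.57;python3 - <<'E'
from h import *
import pickle
fs={n:snap(n,n+'6.png') for n in ['scene','top','wrist']}
pickle.dump(fs,open('f6.pkl','wb'))
def crop(n,x0,y0,w,h,s):
    im=cv2.cvtColor(fs[n]['image'],cv2.COLOR_RGB2BGR)[y0:y0+h,x0:x0+w]
    return cv2.resize(im,None,fx=s,fy=s,interpolation=cv2.INTER_CUBIC)
cv2.imwrite('pics/z10.png',np.hstack([crop('scene',285,180,75,75,5),crop('top',175,200,75,75,5)]))
E
```

```text
13.35 [503.06083896   5.3326621  159.17949816] [2.82583810e-04 7.03130858e-01 7.11060374e-01 2.47675205e-04] yaw 0.6425199604852025 F [ 0.19 -0.01  0.05] M [-0.055 -0.013  0.02 ] w 8.551937021931067
tool z [ 8.e-04 -0.e+00 -1.e+00]
corr [ 0.      0.0008 -0.0013]
```

View pics/z10.png

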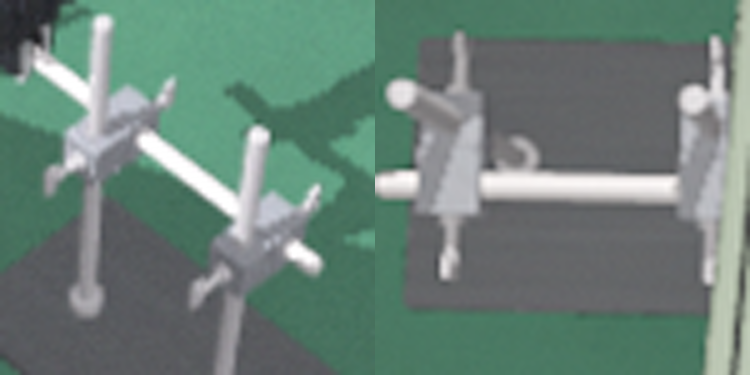

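View pics/wrist6.png

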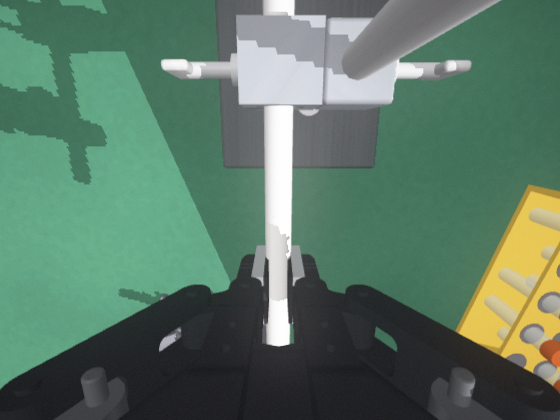

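>>> play_rows(moves=[[[0, 0, 0.7], [0, 0, 0], 0], [[0, 0, 0], [0, 0, 0], 0], [[0, 0, 0], [0, 0, 0], 0]])

```text
clock: 13.8
tool_pos: [503.1, 4.1, 159.9]
tcp_rot: [0.0, 0.704, 0.711, 0.0]
ft_force: [0.6, 0.9, -0.5]
width: 8.6
```

```bash
python3 st.py 0.57; cat > m6.py <<'E'
from h import *
import pickle
fs=pickle.load(open('f6.pkl','rb'))
S,T=fs['scene'],fs['top']
a=(317/5-.4+285,264/5-.4+180); c,d=ray(S,*a)
print('scene', [ (c+d*(z-c[2])/d[2]).round(1) for z in (172,175)])
im=cv2.cvtColor(T['image'],cv2.COLOR_RGB2BGR)[215:260,150:215]
cv2.imwrite('pics/z11.png',cv2.resize(im,None,fx=8,fy=8,interpolation=cv2.INTER_CUBIC))
E
python3 m6.py
```

```text
13.8 [503.10713279   4.1334253  159.94769803] [4.77191752e-04 7.03602256e-01 7.10593858e-01 8.01819363e-05] yaw 0.5665212134791915 F [ 0.57  0.87 -0.46] M [-0.109  0.049 -0.017] w 8.61215327368543
tool z [ 8.e-04 -6.e-04 -1.e+00]
corr [0.0006 0.0008 0.0001]
scene [array([497.1, 247.5, 172. ]), array([499.1, 248.8, 175. ])]
```

View pics/z11.png

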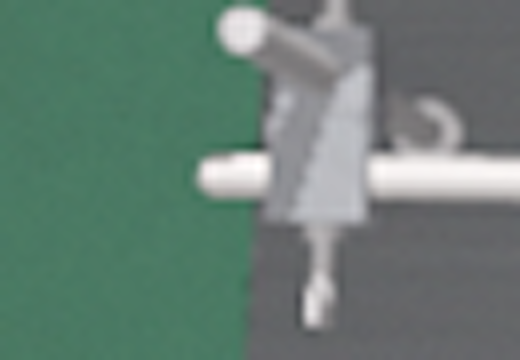

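>>> play_rows(moves=[[[0, 1.5, 0.3], [0, 0, 0], 0], [[0, 0, 0], [0, 0, 0], 0], [[0, 0, 0], [0, 0, 0], 0], [[0, 0, 0], [0, 0, 0], 0], [[0, 0, 0], [0, 0, 0], 0]])

```text
clock: 14.3
tool_pos: [503.1, 5.5, 160.3]
tcp_rot: [0.0, 0.704, 0.71, 0.0]
ft_force: [-0.5, -0.5, -0.9]
width: 8.5
```

```bash
python3 - <<'E'
from h import *
import pickle
F=[];M=[]
for i in range(10):
    f=snap('top'); o=bot.get_obs();F.append(o['ft_force']);M.append(o['wrist_torque'])
print(np.mean(F,0).round(2),np.std(F,0).round(2),np.mean(M,0).round(3),o['tool_pos'],np.abs(o['qd']).max(),o['width'],o['clock'])
f=snap('top','top7.png');u,v=196/8-.44+150,178/8-.44+215
print(onz(f,u,v,175),onz(f,u,v,172)); snap('scene','scene7.png')
E
```

```text
[ 0.25  0.02 -0.93] [0.55 0.53 0.53] [-0.08  -0.006 -0.011] [503.11433146   5.54428353 160.29379671] 0.002256618056107687 8.830878880115893 14.8
[499.35461934 254.89719693 175.        ] [499.59734641 255.68357335 172.        ]
```

View pics/scene7.png

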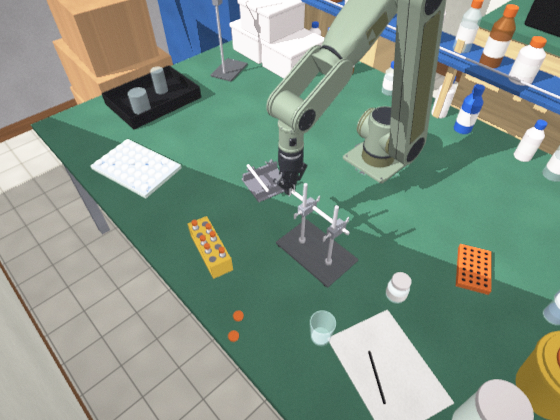

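```bash
python3 -c "
from station import bot
print(bot.hand_in())"
```

```text
the job is handed in; nothing more can be done
None
```

I threaded the long rod through the right boss head and then the left one, and handed the job in with the gripper still holding it at 110 N. No verdict was reported; the clock read about 15 s.

- **How it was done:** I gripped the rod about 95 mm from its centre, lifted it off the rest and lined it up using wrist-camera views of both heads. It went through in small steps, and readings between moves stayed within about 2 N.
- **Protrusion:** the leading end sticks out roughly 18–24 mm past the second head. The two cameras disagree by about 6 mm here (scene 249 mm, top 255 mm along y, before a last net shift of about 0.2 mm).
- **Strain and steadiness:** the mean outside force was about (0.25, 0, -0.9) N, which is close to the weight of the rod, and joint speeds were near 0.002 rad/s.
- **Height check:** the height of the rod in the fingers differed by up to 2.7 mm between methods, though the steady force readings showed no jamming.
- **Other things on the bench:** the short rod, jar, beaker and tube rack look unmoved in the last scene picture. I checked that by eye and did not measure it.

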